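Clamp the shelf bracket with the rocker clamp

TASK

Slide the large walnut bracket along the plywood jig board until the end of its long leg meets the aluminium door stop and its soft buffer is pressed fully in, and hold it pressed there for a moment before letting go. Then push the rocker clamp's upright handle over past its centre so it snaps shut onto the bracket, lean on it for a moment to be sure it is home, and let go. Push gently throughout, with about 5 to 10 N at the stop and never more than about 15 N at either the stop or the handle, keep the long leg straight with the board and centred on the stop, and leave the small bracket, the ratchet and the parts cabinet alone.

Things in the scene. Friction and masses are not known exactly. Their poses are not given: they have to be found in the camera images.
- jig: Plywood jig board lying on the crate top, fixed. 230 mm along its x, 340 mm along its y, 15 mm thick; x spans -95 to +135 mm and y -180 to +160 mm from its origin, which lies at underside height. The clamp's steel base stands on it at x = -30, y = +72 mm.
- stop: Aluminium door stop fixed on the board's top: a foot block 36 x 22 mm, 30 mm high, with a 26 mm round nose pointing to -y, 15 mm above the board, screwed out by an amount not reported: the nose's tip is 26 to 44 mm on the -y side of the origin. In the tip a soft rubber buffer gives 3 mm at under 1 N, then it is hard. Origin under the block; axes parallel to the board's.
- bracket: Large walnut L bracket (about 100 g), loose, flat on the board, 18 mm thick, origin at the centre of the long leg's underside. Long leg along its y: x -14 to +14, y -90 to +90 mm. Short leg, 28 mm wide, leaves the -y end towards +x, to x = 90 mm; a diagonal brace fills the inside corner up to y = -25 mm. Pinch the long leg from above at y -15 to +10 mm. Starts 30 to 95 mm short of the stop.
- bracket_end (a point): Middle of the end face of the bracket's long leg, (0, +90, +9) mm in its frame: the face that goes against the stop. Seated, it is centred on the stop (same x in the board's frame, within 8 mm) with the bracket's y parallel to the board's y within 0.12 rad.
- rocker (a joint): Angle of the steel rocker clamp (rad) about a pivot along the board's y at x -30, y +72, z 36 mm in its frame. 0 = open, handle leaning 0.35 rad to -x, jaw up; grows as the handle goes to +x and the jaw comes down. A spring resists with up to 6 N at the grip, fading to nothing at the centre, about 0.40; past about 0.45 it snaps shut by itself to about 0.60, the jaw on the bracket, and stops hard.
- rocker_grip (a point): Centre of the handle's grip, a rubber crossbar 18 mm in diameter and 32 mm long along the board's y, 62 mm from the pivot; rides on the rocker. Open: 21 mm to the -x side of the pivot, 94 mm above the crate top. Shut: 15 mm to the +x side, 96 mm up. The space on its -x side is free for a push towards +x.
- rocker_jaw (a point): Lowest point of the rubber jaw foot, 57 mm from the pivot. Shut, it sits on the long leg at x = about +27, y = +72 mm in the board's frame.
- small_bracket: Small walnut bracket, 110 x 70 mm legs 24 mm wide, 16 mm thick, loose on the crate: not needed. Origin at the centre of the underside of its longer leg.
- ratchet: Chrome ratchet handle about 200 mm long, up to 36 mm high, along its x, loose on the crate: not needed. Origin on the crate top at mid-length.
- cabinet: Clear plastic parts cabinet 140 x 200 x 180 mm high with a closed swing door, fixed: not needed. Origin at the centre of its underside.
- cabinet_door0 (a joint): Angle of the parts cabinet's swing door, 0 = closed (rad).
Not all that is in view belongs to the job. Leave any blue or pink look-alike of the bracket alone.

How it is judged:
By the outcome, as a careful person would: the job done as asked, in the order asked, and still so for the second after the job is handed in, with the robot touching nothing.
It also fails if it takes over 67 s, if anything falls off the work surface, if the arm or the gripper's body presses on something with over 40 N, if the wrist force passes 120 N, or if a joint passes its speed limit or range.

ROBOT

A 6-joint arm with a two-finger parallel gripper is mounted at the origin on the work surface. World frame = base frame: x ahead of the robot, y to its left, z up, the work surface at z = 0. Lengths are in m, angles in rad, forces in N, time in s.
With the tool pointing down it reaches from about 0.35 to 0.95 m from the base axis. Payload 17.4 kg.
Tool frame: the origin (TCP) lies midway between the tips of the shut fingers; the grasp point (between the pads) lies 19 mm behind it; z points along the fingers, y is the line along which they close (so a half turn about z gives the same grasp; the last joint's range is limited). The gripper opens to 93 mm and grips with 3 to 60 N. Pads are 15 mm wide; open, the fingers measure 128 mm over their backs; the gripper's body (75 mm by 188 mm) begins 65 mm behind the grasp point.
Start: joints at [-1.283, 0.116, 1.442, -0, 1.584, -0.038], TCP at [0.216, -0.64, 0.219] pointing down, gripper open.
Joint ranges: [-2.83, 2.83], [-0.83, 2.19], [0.07, 2.5], [-1.14, 4.28], [0.01, 3], [-2.97, 2.97]. Speed limits (rad/s): [1.89, 1.89, 2.22, 3.14, 3.14, 3.14].

INTERFACE

Orientations are given as a rotation vector (axis times angle).
In Python, from rig import bot gives the robot as it stands. The module is installed in compiled form; this text tells all that it offers.
- The arm moves only by the tool drive_tool, never from a script. Its argument "rows" is a list of rows, each an object of numbers: "x", "y", "z": the shift along the tool's x, y, z as a fraction of full scale; "ax", "ay", "az": the turn, a rotation vector about the tool's x, y, z as a fraction of full scale; "claw": the opening, from 0 (shut) to 1 (fully open). In form: [{"x": .., "y": .., "z": .., "ax": .., "ay": .., "az": .., "claw": ..}, ...]. A call has 1 to 10 rows; each row is the pose to reach, as a shift and turn from the pose commanded when the call began, along the tool's axes at that moment; what a row does not reach only later rows make up. Full scale, the value 1, is 0.4 m for a shift and pi/4 rad for a turn. A row lasts 1/8 s, in which the tool goes at most 62.5 mm and 10.7 degrees, less where a joint would pass 70% of its speed; a pose out of reach is approached as far as the arm can. A call with a number of a shift or a turn outside -1 to 1 is refused whole. A call with a gripper value outside its range is refused whole. The fingers move at their own pace and stop on an object; "newtons" is the grip in N (left out, the last holds). Time passes only in rows, so rows that repeat a pose let the fingers close. It gives the time, the measured TCP pose, the force, the opening and the grip force at its end, in the units of the state.
- bot.observe(): the state, without advancing time (a new reading comes with each control period).
- bot.get_image(name): name is "side" or "top" or "wrist"; returns a dict with "img" (384x512x3 uint8, red, green, blue), "mtx" (3x3 intrinsics, pixels), "dist_coeffs" ([k1, k2, p1, p2, k3] as OpenCV has them; the pictures are not rectified), "rvec" (rotation vector, rad) and "tvec" (3), from world to camera coordinates, as OpenCV has them. Camera axes: x right, y down, z forward; pixel columns grow to the right and rows downward; lengths in m; the calibration is good to about 2 mm. A picture is of the moment at which its call begins. There is no depth.
- bot.finish_job(): hands the job in; it is judged then, once.
The state is a dict: "clock": time; "joints": joint angles; "qd": joint speeds; "tau": joint torques, N m; "ee_pos": TCP position; "ee_rot": TCP orientation; "ft_force": force on the tool from outside, world axes, zero at the start; "torque": the same for the moment, N m; "width": finger opening in m; "finger_force": force on a finger pad.
Only numpy, scipy, OpenCV 4.12 (cv2) and the standard library are available. Lean on these libraries where they do the work, as an engineer would, in place of code of your own. Each camera call takes 0.05 s, during which the arm holds its last target. There are 200 camera calls.

## Working session

There is one attempt and no reset: what is moved stays moved. The work goes in short steps, Python scripts to look and compute and a tool call to move; the robot and the scene stay as the last step left them, time stands still between calls to the robot, and variables do not carry over. Pictures are saved under pics/ and viewed, at most 10 in all, crops included, and the job is handed in when it is done.

Besides the shell and the picture viewer there is one more tool, called after "Request:" as name([rows], argument=value, ...), one row to a line, values as JSON. drive_tool: Moves the arm, as the interface text tells. Shift numbers are shares of 0.4 m and turn numbers shares of pi/4 rad, none past 1 either way. Its arguments: {"type":"object","properties":{"rows":{"type":"array","items":{"type":"object","properties":{"x":{"type":"number","minimum":-1,"maximum":1},"y":{"type":"number","minimum":-1,"maximum":1},"z":{"type":"number","minimum":-1,"maximum":1},"ax":{"type":"number","minimum":-1,"maximum":1},"ay":{"type":"number","minimum":-1,"maximum":1},"az":{"type":"number","minimum":-1,"maximum":1},"claw":{"type":"number"}}}},"newtons":{"type":"number"}},"required":["rows"]}

```bash
mkdir -p pics
cat > h.py <<'E'
import numpy as np, cv2, pickle
from scipy.spatial.transform import Rotation as R
def snap(b,n,f):
    d=b.get_image(n); pickle.dump(d,open(f'pics/{f}.pkl','wb'))
    cv2.imwrite(f'pics/{f}.png',d['img'][:,:,::-1]); return d
def load(f): return pickle.load(open(f'pics/{f}.pkl','rb'))
def ray(d,px):
    p=cv2.undistortPoints(np.array([[px]],float),d['mtx'],np.array(d['dist_coeffs'],float))[0,0]
    M=cv2.Rodrigues(np.array(d['rvec'],float))[0]; t=np.array(d['tvec'],float).ravel()
    return -M.T@t, M.T@np.array([p[0],p[1],1])
def onz(d,px,z):
    o,v=ray(d,px); return o+v*(z-o[2])/v[2]
def proj(d,P):
    return cv2.projectPoints(np.array([P],float).reshape(-1,3),np.array(d['rvec'],float),np.array(d['tvec'],float),d['mtx'],np.array(d['dist_coeffs'],float))[0].reshape(-1,2)
E
python3 - <<'E'
from h import *
from rig import bot
a=snap(bot,'top','top0');b=snap(bot,'side','side0')
m=np.hstack([a['img'],b['img']])
o=bot.observe();print(o)
E
```

```text
{'clock': 0.1, 'joints': array([-1.28280826e+00,  1.16408502e-01,  1.44219215e+00, -6.42315094e-06,
        1.58401467e+00, -3.77929767e-02]), 'qd': array([-0.00058622, -0.00176593, -0.0008201 ,  0.00087339,  0.00145832,
       -0.00029566]), 'tau': array([ 1.35312130e-03, -7.22890091e+01, -6.23867369e+01,  7.81512167e-02,
        2.27985496e-02, -7.54545431e-05]), 'ee_pos': array([ 0.21597358, -0.63931677,  0.21800283]), 'ee_rot': array([-3.09900584e+00, -5.09311113e-01,  2.10376252e-04]), 'ft_force': array([ 0.22641468,  0.81230314, -0.66835353]), 'torque': array([-0.02920776, -0.02117407,  0.0323885 ]), 'finger_force': 0.0, 'width': 0.0929121448697307}
```

View pics/top0.png

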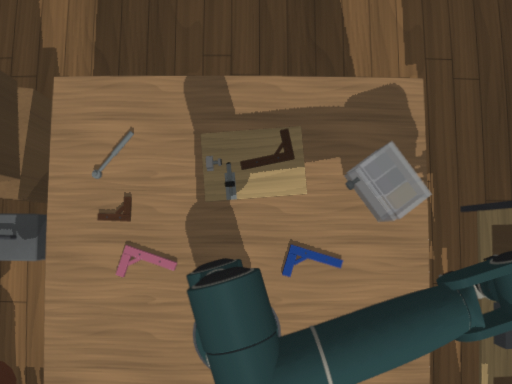

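View pics/side0.png

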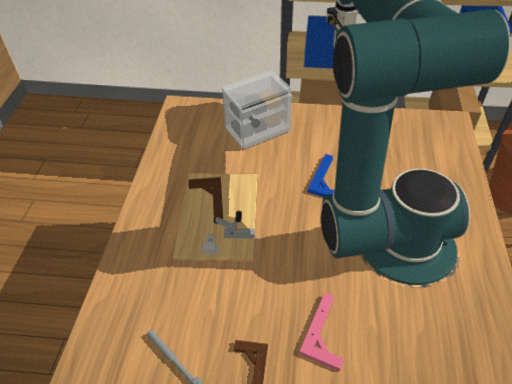

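The top view shows the board (200–307, 127–200), with the stop at (210,162), the clamp at (230,182) and the large walnut L on the board at (241–293, 130–168). The other L shapes are the small walnut bracket at (118,210), a pink one at (145,258) and a blue one at (310,257). The one on the board fits the description. I'll confirm it in an enlarged crop.

Run:
```python
from h import *
d=load('top0')
c=d['img'][115:210,192:318,::-1]; cv2.imwrite('pics/c1.png',cv2.resize(c,None,fx=6,fy=6,interpolation=cv2.INTER_CUBIC))
```

```text
(no output)
```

View pics/c1.png

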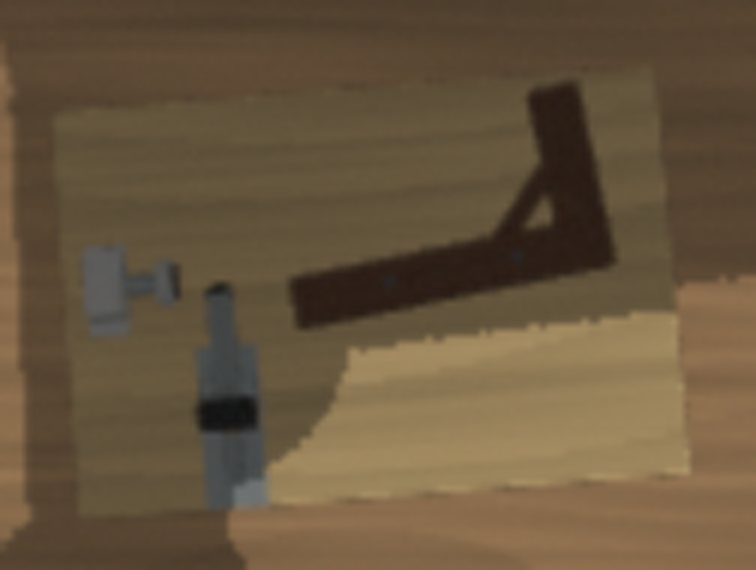

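The crop confirms it: plain walnut L with its long leg's end at about (295,305), facing the stop nose at (178,282). The grip bar is at (227,413), and the board corners are (55,115), (653,68), (690,473) and (78,515).

```bash
cat > m0.py <<'E'
from h import *
d=load('top0')
f=lambda p:(192+(p[0]+.5)/6-.5,115+(p[1]+.5)/6-.5)
P=np.array([onz(d,f(p),.015)[:2] for p in [(55,115),(653,68),(690,473),(78,515)]])
J=np.array([[135,160],[135,-180],[-95,-180],[-95,160]])/1e3
# rigid fit
pc,jc=P.mean(0),J.mean(0);A=(J-jc).T@(P-pc);th=np.arctan2(A[0,1]-A[1,0],A[0,0]+A[1,1])
Rm=np.array([[np.cos(th),-np.sin(th)],[np.sin(th),np.cos(th)]]);org=pc-Rm@jc
if __name__=='__main__':
    print('jig',org,th,'res',(P-(J@Rm.T+org)).round(4).tolist())
    w=lambda p,z:onz(d,f(p),z)[:2]
    def s(n,p,z): q=w(p,z); print(n,q.round(4),'jig',((q-org)@Rm*1e3).round(1))
    for n,p,z in [('endA',(290,282),.033),('endB',(300,328),.033),('cor',(613,262),.033),('short',(578,82),.033),('short2',(528,95),.033),('tip',(178,282),.030),('blkTL',(84,248),.045),('blkTR',(122,245),.045),('blkBR',(128,318),.045),('grip',(227,413),.094),('jaw',(220,290),.08)]: s(n,p,z)
    a=w((300,328),.033)-w((613,262),.033); print('leg yaw',np.arctan2(a[1],a[0])-np.pi/2, np.linalg.norm(a))
    a=w((578,82),.033)-w((613,262),.033); print('short yaw',np.arctan2(a[1],a[0]), np.linalg.norm(a))
E
python3 m0.py
```

```text
jig [ 0.54189889 -0.04237412] 0.07902362537661772 res [[-0.0025, -0.002], [-0.0004, 0.0014], [0.0006, 0.0005], [0.0023, 0.0002]]
endA [ 0.5647 -0.0068] jig [25.6 33.7]
endB [ 0.5392 -0.0124] jig [-0.3 30.1]
cor [ 0.5769 -0.1846] jig [  23.7 -144.6]
short [ 0.6778 -0.1658] jig [ 125.7 -133.7]
short2 [ 0.6702 -0.138 ] jig [ 120.3 -105.4]
tip [0.5649 0.055 ] jig [30.6 95.2]
blkTL [0.5811 0.1057] jig [ 50.8 144.5]
blkTR [0.5829 0.085 ] jig [ 50.9 123.7]
blkBR [0.5427 0.0812] jig [ 10.5 123.1]
grip [0.486 0.025] jig [-50.4  71.6]
jaw [0.5531 0.0298] jig [16.9 71.1]
leg yaw 0.21537136098049037 0.17626532168402706
short yaw 0.18492761709983416 0.1025838492664943
```

```bash
cat >> h.py <<'E'
def plan(o,tgt,psi):
    """units from measured pose to TCP tgt, tool down, tool x at world angle psi"""
    M=R.from_rotvec(o['ee_rot']); s=M.inv().apply(np.array(tgt)-o['ee_pos'])/.4
    G=R.from_matrix(np.array([[np.cos(psi),np.sin(psi),0],[np.sin(psi),-np.cos(psi),0],[0,0,-1]]).T.reshape(3,3).T)
    t=(M.inv()*G).as_rotvec()/(np.pi/4)
    print('shift',s.round(4),'turn',t.round(4))
def psi(o): v=R.from_rotvec(o['ee_rot']).apply([1,0,0]); return np.arctan2(v[1],v[0])
E
python3 - <<'E'
from h import *
from rig import bot
o=bot.observe(); print(psi(o)); plan(o,(.39,-.37,.32),1.05); plan(o,(.57,-.1,.25),1.77)
E
```

```text
0.3257809476813788
shift [ 0.6277 -0.4989 -0.2545] turn [-1.200e-03 -5.000e-04 -9.221e-01]
shift [ 1.27   -0.9942 -0.0789] turn [-1.0000e-03 -1.0000e-03 -1.8388e+00]
```

Request:
drive_tool([
  {"z":-0.15},
  {"x":0.16,"y":-0.12,"z":-0.25,"az":-0.23},
  {"x":0.28,"y":-0.22,"z":-0.25,"az":-0.45},
  {"x":0.4,"y":-0.32,"z":-0.25,"az":-0.65},
  {"x":0.52,"y":-0.41,"z":-0.25,"az":-0.8},
  {"x":0.63,"y":-0.5,"z":-0.25,"az":-0.92},
  {"x":0.63,"y":-0.5,"z":-0.25,"az":-0.92},
])

```text
invalid input at $.rows[0]: expected keys x, y, z, ax, ay, az, claw
```

Run:
```python
from h import *
from rig import bot
o=bot.observe(); print(o['ee_pos'],psi(o)); plan(o,(.571,-.1,.21),1.77)
```

```text
[ 0.21597358 -0.63931677  0.21800283] 0.3257809476813788
shift [ 1.2724 -0.9933  0.0211] turn [-1.0000e-03 -1.0000e-03 -1.8388e+00]
```

All keys are required in each row.

Request:
drive_tool([
  {"x":0,"y":0,"z":-0.15,"ax":0,"ay":0,"az":0,"claw":1},
  {"x":0.16,"y":-0.12,"z":-0.25,"ax":0,"ay":0,"az":-0.23,"claw":1},
  {"x":0.28,"y":-0.22,"z":-0.25,"ax":0,"ay":0,"az":-0.45,"claw":1},
  {"x":0.4,"y":-0.32,"z":-0.25,"ax":0,"ay":0,"az":-0.65,"claw":1},
  {"x":0.52,"y":-0.41,"z":-0.25,"ax":0,"ay":0,"az":-0.8,"claw":1},
  {"x":0.63,"y":-0.5,"z":-0.25,"ax":0,"ay":0,"az":-0.92,"claw":1},
  {"x":0.63,"y":-0.5,"z":-0.25,"ax":0,"ay":0,"az":-0.92,"claw":1},
])

```text
clock: 0.98
ee_pos: [0.3921, -0.3668, 0.3188]
ee_rot: [2.716, 1.578, 0.001]
ft_force: [-0.2, 0.1, 0.5]
width: 0.0931
finger_force: 0.0
```

Run:
```python
from h import *
from rig import bot
o=bot.observe(); print(o['ee_pos'],psi(o)); plan(o,(.571,-.1,.21),1.77)
```

```text
[ 0.39206973 -0.36683752  0.3188434 ] 1.0523332315332994
shift [0.801  0.0578 0.2723] turn [ 7.000e-04 -0.000e+00 -9.138e-01]
```

Request:
drive_tool([
  {"x":0.15,"y":0.01,"z":0.0,"ax":0,"ay":0,"az":-0.2,"claw":1},
  {"x":0.3,"y":0.02,"z":0.0,"ax":0,"ay":0,"az":-0.4,"claw":1},
  {"x":0.45,"y":0.03,"z":0.05,"ax":0,"ay":0,"az":-0.6,"claw":1},
  {"x":0.6,"y":0.04,"z":0.12,"ax":0,"ay":0,"az":-0.8,"claw":1},
  {"x":0.72,"y":0.05,"z":0.2,"ax":0,"ay":0,"az":-0.91,"claw":1},
  {"x":0.8,"y":0.058,"z":0.27,"ax":0,"ay":0,"az":-0.914,"claw":1},
  {"x":0.8,"y":0.058,"z":0.27,"ax":0,"ay":0,"az":-0.914,"claw":1},
])

```text
clock: 1.85
ee_pos: [0.5705, -0.1024, 0.2076]
ee_rot: [-1.99, -2.426, 0.003]
ft_force: [-0.6, -0.2, 0.6]
width: 0.0928
finger_force: 0.0
```

Run:
```python
from h import *
from rig import bot
d=snap(bot,'wrist','w1'); o=bot.observe(); print(o['ee_pos'],psi(o),o['ft_force'])
```

```text
[ 0.57045124 -0.10350088  0.20939999] 1.7665273281616831 [ 0.11604324 -0.59678305  0.09116297]
```

View pics/w1.png

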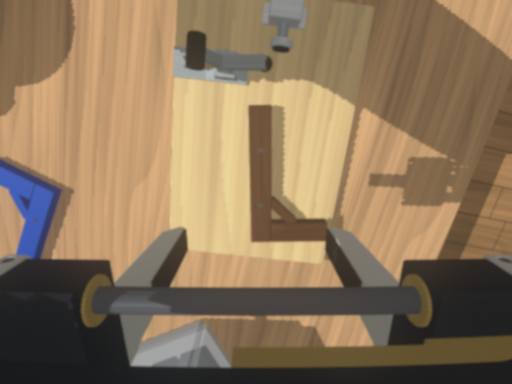

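The wrist view shows the bracket's long leg from its end (249–270,105) down to the corner (252,242), the stop nose tip at about (282,50), the grip at (196,50) and the jaw tip at (268,63). I'll measure the bracket from a colour mask.

Run:
```python
from h import *
from m0 import org,Rm,th
d=load('w1'); im=d['img']; h=cv2.cvtColor(im,cv2.COLOR_RGB2HSV)
roi=np.zeros(im.shape[:2],np.uint8); roi[98:250,235:335]=1
V=h[...,2]; print(im[150,258],im[150,220],im[60,310])
m=((V<135)&(h[...,1]>100)).astype(np.uint8)*roi
n,l,s,_=cv2.connectedComponentsWithStats(m); k=1+s[1:,4].argmax(); m=(l==k)
L=[];Rr=[]
for r in range(112,190,2):
    c=np.flatnonzero(m[r]); L.append(onz(d,(c[0]-.5,r),.033)[:2]);Rr.append(onz(d,(c[-1]+.5,r),.033)[:2])
L=np.array(L);Rr=np.array(Rr)
for e in(L,Rr):
    vx,vy,x,y=cv2.fitLine(e.astype(np.float32),cv2.DIST_HUBER,0,.01,.01).ravel(); v=np.array([vx,vy])*np.sign(vy); print('yaw',np.arctan2(v[1],v[0])-np.pi/2)
yaw=None
c=np.flatnonzero(m[:,255:266].all(1)); print('rows',c[0],c[-1])
top=onz(d,(259.5,c[0]-.5),.033)[:2]; bot_=onz(d,(261.5,c[-1]+.5),.033)[:2]; print('end',top,'bottom',bot_,np.linalg.norm(top-bot_), 'width',np.linalg.norm((L-Rr),axis=1).mean(),'mid',(L+Rr).mean(0)/2)
for n,p,z in [('tip',(282,51),.03),('tipL',(272,42),.03),('tipR',(293,42),.03),('blkL',(263,22),.03),('blkR',(306,22),.03),('grip',(196,50),.094),('bl',(168,248),.015),('br',(325,263),.015),('edgeR',(374,5),.015),('jaw',(268,63),.08)]:
    q=onz(d,p,z)[:2]; print(n,q.round(4),'jig',((q-org)@Rm*1e3).round(1))
```

```text
[109  94  81] [219 190 136] [140 121  88]
yaw 0.20918393
yaw 0.21239483
rows 106 240
end [ 0.55527074 -0.01327305] bottom [ 0.59315085 -0.18598416] 0.17681637269839912 width 0.026876557410615662 mid [ 0.56729118 -0.06556473]
tip [0.5687 0.051 ] jig [34.1 90.9]
tipL [0.5554 0.058 ] jig [21.4 99. ]
tipR [0.579  0.0627] jig [ 45.2 101.9]
blkL [0.5412 0.0762] jig [  8.6 118.2]
blkR [0.5886 0.0858] jig [ 56.7 124.1]
grip [0.4868 0.0222] jig [-49.8  68.7]
bl [ 0.4628 -0.2339] jig [ -94.  -184.7]
br [ 0.6955 -0.2121] jig [ 139.8 -181.3]
edgeR [0.6636 0.1248] jig [134.6 157.1]
jaw [0.5555 0.0265] jig [19.  67.6]
```

Run:
```python
from h import *
from rig import bot
o=bot.observe(); plan(o,(.575,-.107,.020),1.781)
```

```text
shift [-0.0111  0.0105  0.4735] turn [-0.0029 -0.001  -0.0184]
```

Request:
drive_tool([
  {"x":-0.011,"y":0.01,"z":0.14,"ax":0,"ay":0,"az":-0.018,"claw":1},
  {"x":-0.011,"y":0.01,"z":0.28,"ax":0,"ay":0,"az":-0.018,"claw":1},
  {"x":-0.011,"y":0.01,"z":0.38,"ax":0,"ay":0,"az":-0.018,"claw":0.8},
  {"x":-0.011,"y":0.01,"z":0.44,"ax":0,"ay":0,"az":-0.018,"claw":0.7},
  {"x":-0.011,"y":0.01,"z":0.47,"ax":0,"ay":0,"az":-0.018,"claw":0.6},
  {"x":-0.011,"y":0.01,"z":0.47,"ax":0,"ay":0,"az":-0.018,"claw":0.5},
])

```text
clock: 2.65
ee_pos: [0.5754, -0.108, 0.0231]
ee_rot: [1.978, 2.44, 0.0]
ft_force: [0.1, 0.8, 0.8]
width: 0.0577
finger_force: 0.0
```

Request:
drive_tool([
  {"x":0,"y":0,"z":0,"ax":0,"ay":0,"az":0,"claw":0},
  {"x":0,"y":0,"z":0,"ax":0,"ay":0,"az":0,"claw":0},
  {"x":0,"y":0,"z":0,"ax":0,"ay":0,"az":0,"claw":0},
  {"x":0,"y":0,"z":0,"ax":0,"ay":0,"az":0,"claw":0},
], newtons=15)

```text
clock: 3.15
ee_pos: [0.5756, -0.1072, 0.0233]
ee_rot: [1.976, 2.441, 0.001]
ft_force: [-1.5, -0.2, 5.4]
width: 0.028
finger_force: 15.0
```

Run:
```python
from h import *
from rig import bot
d=snap(bot,'wrist','w2'); o=bot.observe(); print(o['ee_pos'],psi(o),o['ft_force'],o['torque'],o['width'],o['finger_force'])
```

```text
[ 0.57561911 -0.10721142  0.02327298] 1.7804597245295273 [-0.88847492  0.21179072  5.80936638] [-0.02516765  0.12254617 -0.00940197] 0.027568273654017 15.00103086233139
```

View pics/w2.png

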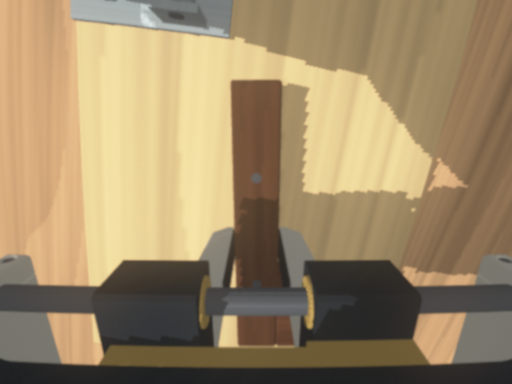

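The long leg is gripped between the pads, its end at (256,80). I'll relieve the slight downward press first, then swing the leg straight and slide it to about 12 mm short.

Request:
drive_tool([
  {"x":0,"y":0,"z":-0.002,"ax":0,"ay":0,"az":0,"claw":0},
  {"x":0,"y":0,"z":-0.002,"ax":0,"ay":0,"az":0,"claw":0},
  {"x":0,"y":0,"z":-0.002,"ax":0,"ay":0,"az":0,"claw":0},
])

```text
clock: 3.58
ee_pos: [0.5752, -0.1071, 0.0233]
ee_rot: [-1.977, -2.441, 0.0]
ft_force: [0.2, -0.1, -0.1]
width: 0.0281
finger_force: 15.0
```

Run:
```python
from h import *
from rig import bot
o=bot.observe(); print(o['ee_pos'],o['ft_force'],o['torque']); plan(o,(.578,-.0557,.0235),np.pi/2+.088)
```

```text
[ 0.57523987 -0.10712696  0.02331748] [ 0.16117247 -0.11178196 -0.11158054] [-0.01925532 -0.10882929  0.01187967]
shift [ 0.1243  0.0335 -0.0004] turn [-0.0003 -0.0002  0.1548]
```

Request:
drive_tool([
  {"x":0.012,"y":0.003,"z":0,"ax":0,"ay":0,"az":0.02,"claw":0},
  {"x":0.025,"y":0.007,"z":0,"ax":0,"ay":0,"az":0.04,"claw":0},
  {"x":0.04,"y":0.011,"z":0,"ax":0,"ay":0,"az":0.06,"claw":0},
  {"x":0.055,"y":0.015,"z":0,"ax":0,"ay":0,"az":0.08,"claw":0},
  {"x":0.07,"y":0.019,"z":0,"ax":0,"ay":0,"az":0.1,"claw":0},
  {"x":0.085,"y":0.023,"z":0,"ax":0,"ay":0,"az":0.12,"claw":0},
  {"x":0.1,"y":0.027,"z":0,"ax":0,"ay":0,"az":0.14,"claw":0},
  {"x":0.112,"y":0.031,"z":0,"ax":0,"ay":0,"az":0.15,"claw":0},
  {"x":0.124,"y":0.033,"z":0,"ax":0,"ay":0,"az":0.155,"claw":0},
  {"x":0.124,"y":0.033,"z":0,"ax":0,"ay":0,"az":0.155,"claw":0},
])

```text
clock: 4.82
ee_pos: [0.5779, -0.0556, 0.0235]
ee_rot: [2.121, 2.317, 0.0]
ft_force: [-0.7, 0.2, -1.8]
width: 0.028
finger_force: 15.0
```

Run:
```python
from h import *
from rig import bot
d=snap(bot,'wrist','w3');t=snap(bot,'side','s3');t2=snap(bot,'top','t3'); o=bot.observe(); print(o['ee_pos'],psi(o),o['ft_force'],o['torque'],o['width'])
a=cv2.resize(t['img'][160:280,160:280],None,fx=3.2,fy=3.2,interpolation=cv2.INTER_CUBIC)
b=d['img'][0:384,100:500]
cv2.imwrite('pics/m3.png',np.hstack([a,b])[:,:,::-1])
```

```text
[ 0.57791071 -0.05601157  0.02343037] 1.6586858701453373 [ 0.46676011  0.47095487 -0.38678336] [-0.05834251 -0.07434656  0.04484626] 0.02747056729995507
```

View pics/m3.png

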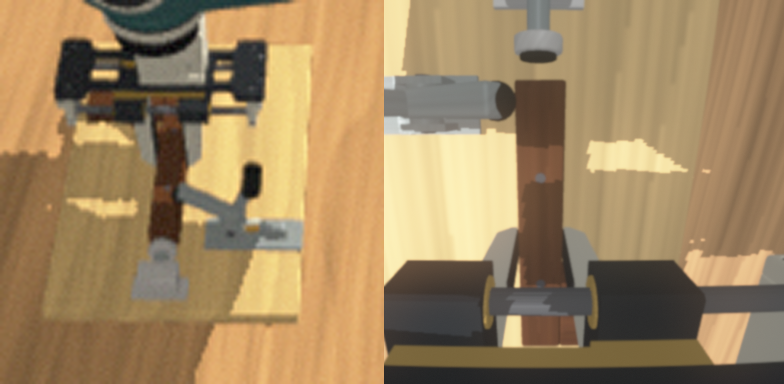

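The leg's end is at wrist pixel (257,80) and the nose face at (255,60), a few mm away and nearly centred. I'll work out the gap and the offset.

Run:
```python
from h import *
d=load('w3'); th=.088; u=np.array([-np.sin(th),np.cos(th)]);v=np.array([np.cos(th),np.sin(th)])
L=lambda p,z:onz(d,p,z)[:2]
e=L((257,80),.033)
for n,p,z in [('nose',(255,61),.025),('noseL',(231,42),.030),('noseR',(278.5,42),.030),('stemL',(243,20),.030),('stemR',(266,20),.030)]:
    q=L(p,z)-e; print(n,L(p,z).round(4),'along',(q@u*1e3).round(1),'across',(q@v*1e3).round(1))
a=[L((232+0,90),.033),L((232,220),.033)]
for p,q in [((434-0,0),(406,260))]: w=L(p,.015)-L(q,.015); print('edge yaw',np.arctan2(w[1],w[0])-np.pi/2)
w=L((231.5,82),.033)-L((232.5,225),.033); w2=L((282,82),.033)-L((283,225),.033);print([np.arctan2(k[1],k[0])-np.pi/2 for k in (w,w2)], e)
```

```text
nose [0.5672 0.0519] along 10.9 across -1.1
noseL [0.5537 0.0593] along 19.4 across -13.8
noseR [0.5789 0.0615] along 19.4 across 11.4
stemL [0.5593 0.0703] along 29.9 across -7.3
stemR [0.5712 0.0714] along 29.9 across 4.7
edge yaw 0.1383191750505699
[np.float64(0.07109300639176652), np.float64(0.12212955077599852)] [0.56921476 0.0411864 ]
```

Request:
drive_tool([
  {"x":0.005,"y":0,"z":0,"ax":0,"ay":0,"az":0,"claw":0},
  {"x":0.01,"y":0,"z":0,"ax":0,"ay":0,"az":0,"claw":0},
  {"x":0.015,"y":0,"z":0,"ax":0,"ay":0,"az":0,"claw":0},
  {"x":0.02,"y":-0.001,"z":0,"ax":0,"ay":0,"az":0,"claw":0},
  {"x":0.025,"y":-0.002,"z":0,"ax":0,"ay":0,"az":0,"claw":0},
  {"x":0.025,"y":-0.002,"z":0,"ax":0,"ay":0,"az":0,"claw":0},
  {"x":0.025,"y":-0.002,"z":0,"ax":0,"ay":0,"az":0,"claw":0},
])

```text
clock: 5.85
ee_pos: [0.5763, -0.046, 0.0235]
ee_rot: [2.122, 2.317, 0.0]
ft_force: [-0.2, 0.4, -1.1]
width: 0.0278
finger_force: 15.0
```

Request:
drive_tool([
  {"x":0.0025,"y":0,"z":0,"ax":0,"ay":0,"az":0,"claw":0},
  {"x":0.005,"y":0,"z":0,"ax":0,"ay":0,"az":0,"claw":0},
  {"x":0.0065,"y":0,"z":0,"ax":0,"ay":0,"az":0,"claw":0},
  {"x":0.0065,"y":0,"z":0,"ax":0,"ay":0,"az":0,"claw":0},
])

```text
clock: 6.35
ee_pos: [0.576, -0.0434, 0.0234]
ee_rot: [2.122, 2.317, -0.0]
ft_force: [0.3, -0.9, -1.6]
width: 0.0278
finger_force: 15.0
```

Request:
drive_tool([
  {"x":0.0015,"y":0,"z":0,"ax":0,"ay":0,"az":0,"claw":0},
  {"x":0.0025,"y":0,"z":0,"ax":0,"ay":0,"az":0,"claw":0},
  {"x":0.0025,"y":0,"z":0,"ax":0,"ay":0,"az":0,"claw":0},
])

```text
clock: 6.72
ee_pos: [0.5759, -0.0427, 0.0234]
ee_rot: [2.122, 2.317, -0.001]
ft_force: [0.1, -4.9, -0.4]
width: 0.0277
finger_force: 15.0
```

Request:
drive_tool([
  {"x":0.001,"y":0,"z":0,"ax":0,"ay":0,"az":0,"claw":0},
  {"x":0.001,"y":0,"z":0,"ax":0,"ay":0,"az":0,"claw":0},
  {"x":0.001,"y":0,"z":0,"ax":0,"ay":0,"az":0,"claw":0},
])

```text
clock: 7.1
ee_pos: [0.5759, -0.0426, 0.0235]
ee_rot: [2.121, 2.316, -0.001]
ft_force: [-0.1, -7.0, -0.4]
width: 0.0276
finger_force: 15.0
```

Request:
drive_tool([
  {"x":0,"y":0,"z":0,"ax":0,"ay":0,"az":0,"claw":0},
  {"x":0,"y":0,"z":0,"ax":0,"ay":0,"az":0,"claw":0},
  {"x":0,"y":0,"z":0,"ax":0,"ay":0,"az":0,"claw":0},
  {"x":0,"y":0,"z":0,"ax":0,"ay":0,"az":0,"claw":0},
  {"x":0,"y":0,"z":0,"ax":0,"ay":0,"az":0,"claw":0},
  {"x":0,"y":0,"z":0,"ax":0,"ay":0,"az":0,"claw":0},
  {"x":0,"y":0,"z":0,"ax":0,"ay":0,"az":0,"claw":0},
  {"x":0,"y":0,"z":0,"ax":0,"ay":0,"az":0,"claw":0},
  {"x":0,"y":0,"z":0,"ax":0,"ay":0,"az":0,"claw":0},
  {"x":0,"y":0,"z":0,"ax":0,"ay":0,"az":0,"claw":0},
])

```text
clock: 8.35
ee_pos: [0.5759, -0.0426, 0.0235]
ee_rot: [2.121, 2.316, -0.001]
ft_force: [0.5, -7.5, -1.2]
width: 0.0278
finger_force: 15.0
```

Request:
drive_tool([
  {"x":-0.001,"y":0,"z":0,"ax":0,"ay":0,"az":0,"claw":0},
  {"x":-0.001,"y":0,"z":0,"ax":0,"ay":0,"az":0,"claw":0.45},
  {"x":-0.001,"y":0,"z":0,"ax":0,"ay":0,"az":0,"claw":0.45},
  {"x":-0.001,"y":0,"z":0,"ax":0,"ay":0,"az":0,"claw":0.45},
])

```text
clock: 8.85
ee_pos: [0.5759, -0.0423, 0.0235]
ee_rot: [-2.122, -2.317, -0.0]
ft_force: [0.9, -0.4, -0.3]
width: 0.0415
finger_force: 0.0
```

Run:
```python
from h import *
from rig import bot
d=snap(bot,'wrist','w4'); o=bot.observe(); print(o['ee_pos'],psi(o),o['ft_force'],o['width'])
cv2.imwrite('pics/m4.png',np.hstack([d['img'][0:384,100:500]])[:,:,::-1])
```

```text
[ 0.57594183 -0.04228411  0.02347468] 1.6587116337953283 [-0.26272243  0.79121181  0.26417182] 0.04145009043542428
```

View pics/m4.png

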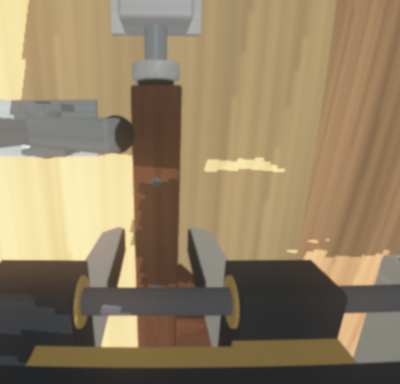

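The leg's end (157,86) sits square and centred against the nose (156,80). The buffer has sprung back about 3 mm on release, as expected. Next, up and over to the free side of the handle.

Run:
```python
from h import *
from rig import bot
o=bot.observe(); plan(o,(.5759,-.0423,.165),np.pi/2+.088); plan(o,(.431,.0205,.165),np.pi/2+.088);
```

```text
shift [ 0.000e+00 -1.000e-04 -3.538e-01] turn [ 0.     -0.0002 -0.0001]
shift [ 0.1882 -0.3472 -0.3538] turn [ 0.     -0.0002 -0.0001]
```

Request:
drive_tool([
  {"x":0,"y":0,"z":-0.04,"ax":0,"ay":0,"az":0,"claw":0.45},
  {"x":0,"y":0,"z":-0.12,"ax":0,"ay":0,"az":0,"claw":0.45},
  {"x":0,"y":0,"z":-0.24,"ax":0,"ay":0,"az":0,"claw":0.45},
  {"x":0,"y":0,"z":-0.354,"ax":0,"ay":0,"az":0,"claw":0.2},
  {"x":0,"y":0,"z":-0.354,"ax":0,"ay":0,"az":0,"claw":0},
])

```text
clock: 9.52
ee_pos: [0.5774, -0.0426, 0.1704]
ee_rot: [2.118, 2.313, 0.006]
ft_force: [-0.5, -0.6, 0.4]
width: 0.0264
finger_force: 0.0
```

Request:
drive_tool([
  {"x":0,"y":-0.12,"z":0,"ax":0,"ay":0,"az":0,"claw":0},
  {"x":0.06,"y":-0.24,"z":0,"ax":0,"ay":0,"az":0,"claw":0},
  {"x":0.13,"y":-0.347,"z":0,"ax":0,"ay":0,"az":0,"claw":0},
  {"x":0.188,"y":-0.347,"z":0,"ax":0,"ay":0,"az":0,"claw":0},
  {"x":0.188,"y":-0.347,"z":0,"ax":0,"ay":0,"az":0,"claw":0},
])

```text
clock: 10.15
ee_pos: [0.4307, 0.0211, 0.1654]
ee_rot: [2.119, 2.318, 0.001]
ft_force: [0.7, -0.3, 0.5]
width: 0.0003
finger_force: 0.0
```

Run:
```python
from h import *
from rig import bot
d=snap(bot,'wrist','w5'); t=snap(bot,'top','t5'); s=snap(bot,'side','s5'); o=bot.observe(); print(o['ee_pos'],psi(o),o['ft_force'],o['width'])
plan(o,(.431,.0205,.086),np.pi/2+.088)
a=cv2.resize(s['img'][160:280,160:280],None,fx=3.2,fy=3.2,interpolation=cv2.INTER_CUBIC)
cv2.imwrite('pics/m5.png',np.hstack([a,d['img'][:,112:]])[:,:,::-1])
```

```text
[0.4312591  0.01985235 0.16495981] 1.65861591440042 [-0.19197262 -0.4921688  -0.21458196] 0.00020482385613227946
shift [ 0.0017 -0.0004  0.1974] turn [-0.0005  0.0002 -0.0002]
```

View pics/m5.png

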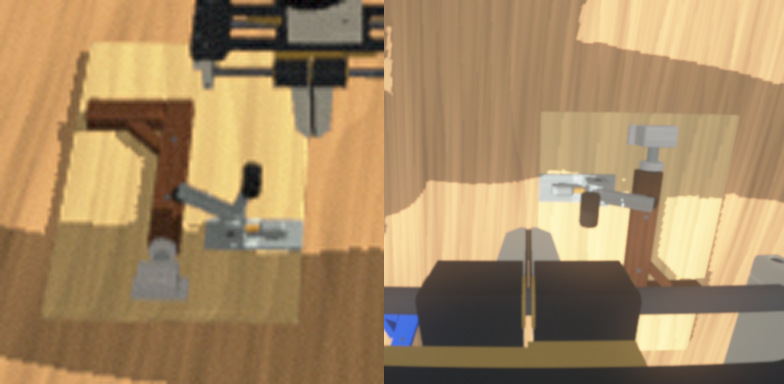

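The side view shows the bracket against the stop, with the shut fingers on the handle's free side. The grip in the wrist view is at panel (590,209).

Run:
```python
from h import *
d=load('w5'); s=load('s5')
g=onz(d,(318,209),.094); print(g)
o1,v1=ray(d,(318,209)); o2,v2=ray(s,(160+252/3.2,160+180/3.2))
A=np.c_[v1,-v2]; k=np.linalg.lstsq(A,o2-o1,rcond=None)[0]; print(o1+k[0]*v1,o2+k[1]*v2)
```

```text
[0.48772268 0.02158144 0.094     ]
[0.48748993 0.02186237 0.09485478] [0.48403248 0.02261765 0.09366512]
```

Request:
drive_tool([
  {"x":0.003,"y":0,"z":0.07,"ax":0,"ay":0,"az":0,"claw":0},
  {"x":0.006,"y":0,"z":0.15,"ax":0,"ay":0,"az":0,"claw":0},
  {"x":0.006,"y":0,"z":0.197,"ax":0,"ay":0,"az":0,"claw":0},
  {"x":0.006,"y":0,"z":0.197,"ax":0,"ay":0,"az":0,"claw":0},
])

```text
clock: 10.8
ee_pos: [0.4304, 0.0223, 0.0852]
ee_rot: [-2.121, -2.315, 0.003]
ft_force: [-0.9, -0.2, 1.3]
width: 0.0004
finger_force: 0.0
```

Request:
drive_tool([
  {"x":-0.003,"y":0.015,"z":0,"ax":0,"ay":0,"az":0,"claw":0},
  {"x":-0.006,"y":0.03,"z":0,"ax":0,"ay":0,"az":0,"claw":0},
  {"x":-0.006,"y":0.045,"z":0,"ax":0,"ay":0,"az":0,"claw":0},
  {"x":-0.006,"y":0.055,"z":0,"ax":0,"ay":0,"az":0,"claw":0},
  {"x":-0.006,"y":0.06,"z":0,"ax":0,"ay":0,"az":0,"claw":0},
  {"x":-0.006,"y":0.065,"z":0,"ax":0,"ay":0,"az":0,"claw":0},
  {"x":-0.006,"y":0.07,"z":0,"ax":0,"ay":0,"az":0,"claw":0},
  {"x":-0.006,"y":0.075,"z":0,"ax":0,"ay":0,"az":0,"claw":0},
  {"x":-0.006,"y":0.075,"z":0,"ax":0,"ay":0,"az":0,"claw":0},
])

```text
clock: 11.92
ee_pos: [0.461, 0.023, 0.0862]
ee_rot: [-2.122, -2.317, 0.0]
ft_force: [-0.2, -0.1, -0.2]
width: 0.0004
finger_force: 0.0
```

Slow push: 1 mm per row.

Request:
drive_tool([
  {"x":0,"y":0.0025,"z":0,"ax":0,"ay":0,"az":0,"claw":0},
  {"x":0,"y":0.005,"z":0,"ax":0,"ay":0,"az":0,"claw":0},
  {"x":0,"y":0.0075,"z":0,"ax":0,"ay":0,"az":0,"claw":0},
  {"x":0,"y":0.01,"z":0,"ax":0,"ay":0,"az":0,"claw":0},
  {"x":0,"y":0.0125,"z":0,"ax":0,"ay":0,"az":0,"claw":0},
  {"x":0,"y":0.015,"z":0,"ax":0,"ay":0,"az":0,"claw":0},
  {"x":0,"y":0.0175,"z":0,"ax":0,"ay":0,"az":0,"claw":0},
  {"x":0,"y":0.02,"z":0,"ax":0,"ay":0,"az":0,"claw":0},
])

```text
clock: 12.92
ee_pos: [0.4688, 0.0236, 0.0873]
ee_rot: [-2.122, -2.317, 0.001]
ft_force: [-10.3, -0.2, 11.7]
width: 0.0008
finger_force: 5.9
```

The reaction has a strong upward part, so the tapered fingertips are riding on the bar. I'll back off and go lower so the finger's flank meets it.

Request:
drive_tool([
  {"x":0,"y":-0.01,"z":0,"ax":0,"ay":0,"az":0,"claw":0},
  {"x":0,"y":-0.03,"z":0,"ax":0,"ay":0,"az":0,"claw":0},
  {"x":0,"y":-0.05,"z":0,"ax":0,"ay":0,"az":0,"claw":0},
  {"x":0,"y":-0.05,"z":0.02,"ax":0,"ay":0,"az":0,"claw":0},
  {"x":0,"y":-0.05,"z":0.035,"ax":0,"ay":0,"az":0,"claw":0},
  {"x":0,"y":-0.05,"z":0.035,"ax":0,"ay":0,"az":0,"claw":0},
])

```text
clock: 13.68
ee_pos: [0.4488, 0.0219, 0.0715]
ee_rot: [-2.121, -2.316, 0.001]
ft_force: [-0.4, 0.9, 1.3]
width: 0.0002
finger_force: 0.0
```

Run:
```python
from h import *
from rig import bot
s=snap(bot,'side','s6'); w=snap(bot,'wrist','w6'); o=bot.observe(); print(o['ee_pos'],o['ft_force'])
a=cv2.resize(s['img'][170:260,190:290],None,fx=4,fy=4,interpolation=cv2.INTER_CUBIC)
b=cv2.resize(w['img'][80:300,180:400],(396,360))
cv2.imwrite('pics/m6.png',np.hstack([a,b])[:,:,::-1])
```

```text
[0.44907312 0.02189865 0.0721378 ] [-0.44431662 -0.0495677  -0.79660193]
```

View pics/m6.png

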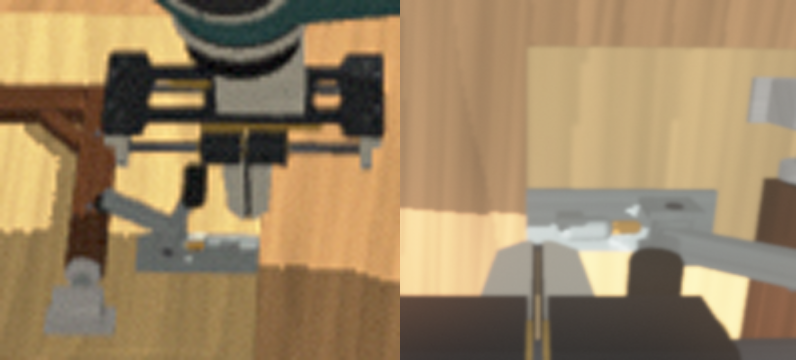

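The fingers taper at the tips, and the bar (left panel 195,185) now faces the full flank. Push again, checking the force.

Request:
drive_tool([
  {"x":0,"y":0.01,"z":0,"ax":0,"ay":0,"az":0,"claw":0},
  {"x":0,"y":0.02,"z":0,"ax":0,"ay":0,"az":0,"claw":0},
  {"x":0,"y":0.0225,"z":0,"ax":0,"ay":0,"az":0,"claw":0},
  {"x":0,"y":0.025,"z":0,"ax":0,"ay":0,"az":0,"claw":0},
  {"x":0,"y":0.0275,"z":0,"ax":0,"ay":0,"az":0,"claw":0},
  {"x":0,"y":0.03,"z":0,"ax":0,"ay":0,"az":0,"claw":0},
  {"x":0,"y":0.0325,"z":0,"ax":0,"ay":0,"az":0,"claw":0},
  {"x":0,"y":0.035,"z":0,"ax":0,"ay":0,"az":0,"claw":0},
])

```text
clock: 14.78
ee_pos: [0.4629, 0.0231, 0.0722]
ee_rot: [-2.122, -2.317, 0.0]
ft_force: [-5.3, -0.3, 1.1]
width: 0.0004
finger_force: 2.7
```

Clean horizontal force now. Continuing.

Request:
drive_tool([
  {"x":0,"y":0.0025,"z":0,"ax":0,"ay":0,"az":0,"claw":0},
  {"x":0,"y":0.005,"z":0,"ax":0,"ay":0,"az":0,"claw":0},
  {"x":0,"y":0.0075,"z":0,"ax":0,"ay":0,"az":0,"claw":0},
  {"x":0,"y":0.01,"z":0,"ax":0,"ay":0,"az":0,"claw":0},
])

```text
clock: 15.28
ee_pos: [0.4665, 0.0234, 0.0727]
ee_rot: [-2.121, -2.316, 0.001]
ft_force: [-8.4, -0.5, 7.8]
width: 0.0006
finger_force: 4.8
```

Request:
drive_tool([
  {"x":0,"y":0.0025,"z":0,"ax":0,"ay":0,"az":0,"claw":0},
  {"x":0,"y":0.005,"z":0,"ax":0,"ay":0,"az":0,"claw":0},
  {"x":0,"y":0.0075,"z":0,"ax":0,"ay":0,"az":0,"claw":0},
  {"x":0,"y":0.01,"z":0,"ax":0,"ay":0,"az":0,"claw":0},
])

```text
clock: 15.78
ee_pos: [0.4706, 0.0238, 0.0726]
ee_rot: [-2.121, -2.316, 0.001]
ft_force: [-7.4, -0.2, 6.7]
width: 0.0003
finger_force: 4.0
```

The upward part is rubber friction as the bar rises, so I'll follow its arc.

Request:
drive_tool([
  {"x":0,"y":0,"z":-0.0025,"ax":0,"ay":0,"az":0,"claw":0},
  {"x":0,"y":0.0025,"z":-0.0035,"ax":0,"ay":0,"az":0,"claw":0},
  {"x":0,"y":0.005,"z":-0.004,"ax":0,"ay":0,"az":0,"claw":0},
  {"x":0,"y":0.0075,"z":-0.0045,"ax":0,"ay":0,"az":0,"claw":0},
  {"x":0,"y":0.01,"z":-0.005,"ax":0,"ay":0,"az":0,"claw":0},
  {"x":0,"y":0.0125,"z":-0.005,"ax":0,"ay":0,"az":0,"claw":0},
])

```text
clock: 16.52
ee_pos: [0.4762, 0.0243, 0.0746]
ee_rot: [2.122, 2.317, 0.001]
ft_force: [-6.4, -0.5, 4.4]
width: 0.0004
finger_force: 2.6
```

Request:
drive_tool([
  {"x":0,"y":0.0025,"z":-0.001,"ax":0,"ay":0,"az":0,"claw":0},
  {"x":0,"y":0.005,"z":-0.0015,"ax":0,"ay":0,"az":0,"claw":0},
  {"x":0,"y":0.0075,"z":-0.002,"ax":0,"ay":0,"az":0,"claw":0},
  {"x":0,"y":0.01,"z":-0.002,"ax":0,"ay":0,"az":0,"claw":0},
  {"x":0,"y":0.0125,"z":-0.002,"ax":0,"ay":0,"az":0,"claw":0},
  {"x":0,"y":0.015,"z":-0.002,"ax":0,"ay":0,"az":0,"claw":0},
])

```text
clock: 17.27
ee_pos: [0.482, 0.0248, 0.075]
ee_rot: [-2.122, -2.317, -0.0]
ft_force: [-2.7, -0.2, 1.4]
width: 0.0003
finger_force: 1.3
```

Request:
drive_tool([
  {"x":0,"y":0.0025,"z":0,"ax":0,"ay":0,"az":0,"claw":0},
  {"x":0,"y":0.005,"z":0,"ax":0,"ay":0,"az":0,"claw":0},
  {"x":0,"y":0.0075,"z":0,"ax":0,"ay":0,"az":0,"claw":0},
  {"x":0,"y":0.01,"z":0,"ax":0,"ay":0,"az":0,"claw":0},
])

```text
clock: 17.77
ee_pos: [0.486, 0.0251, 0.075]
ee_rot: [2.122, 2.317, 0.0]
ft_force: [-0.6, -0.6, 0.7]
width: 0.0006
finger_force: 0.5
```

Request:
drive_tool([
  {"x":0,"y":0.0025,"z":0,"ax":0,"ay":0,"az":0,"claw":0},
  {"x":0,"y":0.005,"z":0,"ax":0,"ay":0,"az":0,"claw":0},
  {"x":0,"y":0.0075,"z":0,"ax":0,"ay":0,"az":0,"claw":0},
  {"x":0,"y":0.01,"z":0,"ax":0,"ay":0,"az":0,"claw":0},
  {"x":0,"y":0.0125,"z":0,"ax":0,"ay":0,"az":0,"claw":0},
  {"x":0,"y":0.015,"z":0,"ax":0,"ay":0,"az":0,"claw":0},
  {"x":0,"y":0.0175,"z":0,"ax":0,"ay":0,"az":0,"claw":0},
  {"x":0,"y":0.02,"z":0,"ax":0,"ay":0,"az":0,"claw":0},
  {"x":0,"y":0.02,"z":0,"ax":0,"ay":0,"az":0,"claw":0},
])

```text
clock: 18.9
ee_pos: [0.4939, 0.0258, 0.075]
ee_rot: [-2.122, -2.317, 0.0]
ft_force: [0.8, -0.9, -0.3]
width: 0.0006
finger_force: 0.0
```

It has snapped away from the finger. Creeping up to lean on it.

Request:
drive_tool([
  {"x":0,"y":0.0025,"z":0,"ax":0,"ay":0,"az":0,"claw":0},
  {"x":0,"y":0.005,"z":0,"ax":0,"ay":0,"az":0,"claw":0},
  {"x":0,"y":0.0065,"z":0,"ax":0,"ay":0,"az":0,"claw":0},
  {"x":0,"y":0.0075,"z":0,"ax":0,"ay":0,"az":0,"claw":0},
])

```text
clock: 19.4
ee_pos: [0.4969, 0.0261, 0.075]
ee_rot: [-2.122, -2.317, 0.0]
ft_force: [0.0, -0.5, 0.4]
width: 0.0003
finger_force: 0.0
```

Request:
drive_tool([
  {"x":0,"y":0.001,"z":0,"ax":0,"ay":0,"az":0,"claw":0},
  {"x":0,"y":0.002,"z":0,"ax":0,"ay":0,"az":0,"claw":0},
  {"x":0,"y":0.0025,"z":0,"ax":0,"ay":0,"az":0,"claw":0},
])

```text
clock: 19.77
ee_pos: [0.4978, 0.0262, 0.075]
ee_rot: [-2.122, -2.317, -0.0]
ft_force: [0.8, 0.6, -0.2]
width: 0.0003
finger_force: 0.0
```

Request:
drive_tool([
  {"x":0,"y":0.001,"z":0,"ax":0,"ay":0,"az":0,"claw":0},
  {"x":0,"y":0.002,"z":0,"ax":0,"ay":0,"az":0,"claw":0},
  {"x":0,"y":0.0025,"z":0,"ax":0,"ay":0,"az":0,"claw":0},
])

```text
clock: 20.15
ee_pos: [0.4988, 0.0263, 0.075]
ee_rot: [-2.122, -2.317, -0.0]
ft_force: [0.5, -0.3, 0.1]
width: 0.0007
finger_force: 0.0
```

Request:
drive_tool([
  {"x":0,"y":0.001,"z":0,"ax":0,"ay":0,"az":0,"claw":0},
  {"x":0,"y":0.002,"z":0,"ax":0,"ay":0,"az":0,"claw":0},
  {"x":0,"y":0.0025,"z":0,"ax":0,"ay":0,"az":0,"claw":0},
])

```text
clock: 20.52
ee_pos: [0.4998, 0.0263, 0.075]
ee_rot: [-2.122, -2.317, 0.0]
ft_force: [-0.6, -0.2, 0.4]
width: 0.0002
finger_force: 0.5
```

Finger just touching (pad 0.5 N). Adding about 0.7 mm.

Request:
drive_tool([
  {"x":0,"y":0.001,"z":0,"ax":0,"ay":0,"az":0,"claw":0},
  {"x":0,"y":0.0018,"z":0,"ax":0,"ay":0,"az":0,"claw":0},
  {"x":0,"y":0.0018,"z":0,"ax":0,"ay":0,"az":0,"claw":0},
])

```text
clock: 20.9
ee_pos: [0.5001, 0.0264, 0.075]
ee_rot: [-2.121, -2.316, 0.001]
ft_force: [-6.8, -0.5, 3.0]
width: 0.0004
finger_force: 3.1
```

Leaning at about 7.4 N; hold 1.2 s, then retreat straight back and up.

Request:
drive_tool([
  {"x":0,"y":0.0002,"z":0,"ax":0,"ay":0,"az":0,"claw":0},
  {"x":0,"y":0.0002,"z":0,"ax":0,"ay":0,"az":0,"claw":0},
  {"x":0,"y":0.0002,"z":0,"ax":0,"ay":0,"az":0,"claw":0},
  {"x":0,"y":0.0002,"z":0,"ax":0,"ay":0,"az":0,"claw":0},
  {"x":0,"y":0.0002,"z":0,"ax":0,"ay":0,"az":0,"claw":0},
  {"x":0,"y":0.0002,"z":0,"ax":0,"ay":0,"az":0,"claw":0},
  {"x":0,"y":0.0002,"z":0,"ax":0,"ay":0,"az":0,"claw":0},
  {"x":0,"y":0.0002,"z":0,"ax":0,"ay":0,"az":0,"claw":0},
  {"x":0,"y":0.0002,"z":0,"ax":0,"ay":0,"az":0,"claw":0},
  {"x":0,"y":0.0002,"z":0,"ax":0,"ay":0,"az":0,"claw":0},
])

```text
clock: 22.15
ee_pos: [0.5001, 0.0264, 0.075]
ee_rot: [-2.121, -2.316, 0.001]
ft_force: [-7.1, -1.1, 2.9]
width: 0.0003
finger_force: 3.5
```

Request:
drive_tool([
  {"x":0,"y":-0.005,"z":0,"ax":0,"ay":0,"az":0,"claw":0},
  {"x":0,"y":-0.03,"z":0,"ax":0,"ay":0,"az":0,"claw":0},
  {"x":0,"y":-0.1,"z":0,"ax":0,"ay":0,"az":0,"claw":0},
  {"x":0,"y":-0.16,"z":0,"ax":0,"ay":0,"az":0,"claw":0},
  {"x":0,"y":-0.16,"z":-0.12,"ax":0,"ay":0,"az":0,"claw":0},
  {"x":0,"y":-0.16,"z":-0.25,"ax":0,"ay":0,"az":0,"claw":0},
  {"x":0,"y":-0.16,"z":-0.3,"ax":0,"ay":0,"az":0,"claw":0},
  {"x":0,"y":-0.16,"z":-0.3,"ax":0,"ay":0,"az":0,"claw":0},
])

```text
clock: 23.15
ee_pos: [0.437, 0.0208, 0.1957]
ee_rot: [2.121, 2.316, 0.002]
ft_force: [0.4, -0.1, -0.5]
width: 0.0006
finger_force: 0.0
```

Run:
```python
from h import *
from rig import bot
s=snap(bot,'side','s7'); w=snap(bot,'wrist','w7'); o=bot.observe(); print(o['ee_pos'],o['ft_force'])
a=cv2.resize(s['img'][165:275,165:275],(384,384),interpolation=cv2.INTER_CUBIC)
cv2.imwrite('pics/m7.png',np.hstack([a,w['img'][:,112:]])[:,:,::-1])
```

```text
[0.43631234 0.02080978 0.19336633] [ 0.03084304 -0.18897826 -1.19109559]
```

View pics/m7.png

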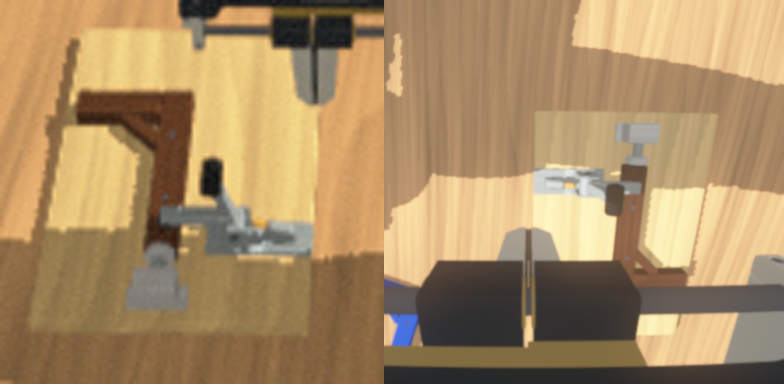

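The handle is over (left panel 211,177) and the jaw is down on the long leg (175,214). The leg is straight and centred at the nose (160,252), and the arm is clear.

```bash
python3 -c "
from rig import bot
print(bot.finish_job())"
```

```text
the job is handed in; nothing more can be done
None
```

The job is handed in: the bracket was held on the stop at about 7 N for over 1 s and the clamp is snapped shut on it, but the buffer seemed to spring the bracket back about 3 mm on release, before clamping, and my first push on the handle briefly reached about 15.6 N, just over your 15 N limit.

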